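# Lock the filter lid of a jeweller's bench dust extractor

## Task

The filter lid on top of the bench-top dust extractor is down over a fresh filter but not fastened, and its sprung hinges hold its front edge about 15 mm up. Set the fingertips in the slot of each of the two round quarter-turn fasteners, press down until the lid is shut, and turn the fastener clockwise (seen from above) as far as it goes, so that in the end both are at their stops and the lid is locked shut. Lift nothing: do not pull the lid up, and leave the tools and jars around where they are.

Things in the scene. Friction and masses are not known exactly. Their poses are not given: they have to be found in the camera images.
- extractor: Bench-top dust extractor, a fixed grey box 300 mm deep (x), 380 mm wide (y). Origin: centre of its underside, on the bench top; x points from its front (intake port, dial, switch; towards the robot) to its back, z up. On top is the lid, from x = -149 to +70 mm, and behind it the rear deck. The shut lid's top and the deck are 208 mm above the bench.
- lid (a joint): Angle of the 18 mm thick lid about its hinge line, along the extractor's y axis at x = 72 mm, z = 190 mm; 0 is shut (hard stop), positive is front edge up. Unfastened it springs up to 0.07 rad (front edge 15 mm up); shutting it takes about 5 N at a fastener. Only with its front edge pressed to within 5 mm of shut can a fastener's hidden cam pass under its keeper; else it jams about halfway.
- fastener_left (a joint): Turn of the left fastener (on the extractor's +y side) in rad, clockwise seen from above: 0 is open, slot along the extractor's y axis; 1.571 is the stop, locked, slot along the extractor's x axis, in line with the white mark behind the head. It starts at 0 to 0.45, stays where it is left and takes 0.05 to 0.15 N m to turn.
- fastener_right (a joint): Turn of the right fastener (on the extractor's -y side), the same as the left one: clockwise from above to lock, 0 open, 1.571 the stop.
- slot_left (a point): Centre of the slot floor of the left fastener: a round aluminium head, 89 mm across, 3 mm proud of the lid, with one straight slot right across its middle, 32 mm wide, 89 mm long, 17 mm deep, dark flat floor. With the lid shut it lies at x = -89, y = 105, z = 194 mm in the extractor's frame (11 mm higher when ajar). Its y axis runs along the slot, z up out of it; it turns with the head.
- slot_right (a point): Centre of the slot floor of the right fastener, the same as the left one, at x = -89, y = -105, z = 194 mm in the extractor's frame with the lid shut (11 mm higher when ajar). Its y axis runs along the slot, z up out of it; it turns with the head.
- loupe: Bystander, loose: black eyepiece loupe, 36 mm across, 30 mm high, standing on the extractor's rear deck (208 mm above the bench); origin at the centre of its underside
- tin: Bystander, loose: small round aluminium tin, 54 mm across, 34 mm high, standing on the extractor's rear deck; origin at the centre of its underside
- brush: Bystander, loose: bench brush lying in front of the extractor; origin at its underside, x along it; under 40 mm high
- jar: Bystander, loose: lidded glass jar, 68 mm across, 85 mm high, standing on the bench by the extractor's left side; origin at the centre of its underside
- bench_block: Bystander, loose: square steel bench block, 75 x 75 x 20 mm, on the bench by the extractor's right side; origin at the centre of its underside
- hammer: Bystander, loose: hammer lying on the bench to the left; origin at its underside, x along the handle
- pliers: Bystander, loose: flat-nose pliers lying on the bench to the right, 150 mm long, 12 mm high; origin near the pivot, at the underside

How it is judged:
By the outcome, as a careful person would: the job done as asked, in the order asked, and still so for the second after the job is handed in, with the robot touching nothing.
It also fails if it takes over 51 s, if anything falls off the work surface, if the arm or the gripper's body presses on something with over 40 N, if the wrist force passes 120 N, or if a joint passes its speed limit or range.

## Robot

A 7-joint arm with a two-finger parallel gripper is mounted at the origin on the work surface. World frame = base frame: x ahead of the robot, y to its left, z up, the work surface at z = 0. Lengths are in m, angles in rad, forces in N, time in s.
With the tool pointing down it reaches from about 0.4 to 0.75 m from the base axis. Payload 19.5 kg.
Tool frame: the origin (TCP) lies at the centre of the arm's flange, where the gripper is bolted on; the fingertips stand 173 mm ahead of it and the grasp point (between the pads) lies 155 mm ahead of it; y points along the fingers, x is the direction in which the jaws open and shut, and the axes are right-handed (so a half turn about y gives the same grasp; the last joint's range is limited). The gripper opens to 85 mm and grips with 20 to 120 N. Pads are 22 mm wide; open, the fingers measure 114 mm over their backs; the gripper's body (76 mm by 85 mm) begins 54 mm behind the grasp point. The pads swing forward as they close: fully open they stand 13 mm farther back than shut.
Start: joints at [1.211, 0.707, -0.028, 1.485, 0.022, 0.951, -0.075], TCP at [0.18, -0.546, 0.405] pointing down, gripper open.
Joint ranges: [-2.71, 2.71], [-0.32, 2.16], [-1.57, 1.52], [0, 2.45], [-1.46, 4.6], [0, 2.02], [-2.83, 2.83]. Speed limits (rad/s): [1.89, 1.89, 2.57, 2.57, 3.01, 3.01, 3.01].

## Interface

Orientations are given as a unit quaternion [x, y, z, w].
In Python, from cell import ctrl gives the robot as it stands. The module is installed in compiled form; this text tells all that it offers.
- The arm moves only by the tool arm_command, never from a script. Its argument "motion" is a list that holds one entry, the list of rows, each a list of 7 numbers: the shift along the world's x, y, z in cm, then the turn, a rotation vector about the world's x, y, z in rad, then the finger opening in cm, from 0 to 8.54. A call has 1 to 20 rows; each row shifts and turns the pose as measured when the row begins; what a row does not reach is not made up. A row lasts 1/12 s, in which the tool goes at most 41.7 mm and 7.16 degrees, less where a joint would pass 70% of its speed; a pose out of reach is approached as far as the arm can. A call with a gripper value outside its range is refused whole. The fingers move at their own pace and stop on an object; "squeeze" is the grip in N (left out, the last holds). Time passes only in rows, so rows that do not move let the fingers close. It gives the time, the measured TCP pose, the force and the opening at its end, in the units of the state.
- ctrl.get_obs(): the state, without advancing time (a new reading comes with each control period).
- ctrl.get_image(name): name is "side" or "top"; returns (picture, depth): 480x640x3 uint8, blue, green, red; 480x640 float32, m along the optical axis (not along the pixel's ray), 0 where there is no reading.
- ctrl.calibration(name): a dict with "mtx" (3x3 intrinsics, pixels), "T" (4x4, takes a point from camera to world coordinates). Camera axes: x right, y up, looking along -z (the intrinsics and any distortion apply to the point x, -y, -z); pixel columns grow to the right and rows downward; lengths in m; the calibration is good to about 2 mm. A picture is of the moment at which its call begins. calibration takes no time and is no camera call.
- ctrl.sign_off(): hands the job in, once; it reports no verdict.
Trained networks look in the newest picture that a camera, given by its name, has taken for a name from the list of things; names that differ only in an ending like _2 or _b are one class to them, and where a whole thing is asked for, a point or a joint stands for the part that bears it (a point fixed in the world has none). Each returns a list of dicts, best first, with "confidence" (0 to 1); they miss things now and then, are a little off and sometimes report something else, mostly with a low value. They report only what shows in the picture. A call takes as long as a camera call.
- ctrl.look_for(query, camera): "extent" ([left, top, right, bottom] in pixels, round what is visible of it).
- ctrl.pinpoint(query, camera): "centre" ([column, row] in pixels: a listed point, or the origin of a listed thing).
The state is a dict: "t": time; "joints": joint angles; "joint_vel": joint speeds; "joint_torque": joint torques, N m; "tcp_pos": TCP position; "tcp_rot": TCP orientation; "ft_force": force on the tool from outside, world axes, zero at the start; "moment": the same for the moment, N m; "gripper_width": opening from 0.0 (shut) to 1.0 (fully open).
Only numpy, scipy, OpenCV 4.12 (cv2) and the standard library are available. Lean on these libraries where they do the work, as an engineer would, in place of code of your own. Each camera call takes 0.05 s, during which the arm holds its last target.

## Working session

There is one attempt and no reset: what is moved stays moved. The work goes in short steps, Python scripts to look and compute and a tool call to move; the robot and the scene stay as the last step left them, time stands still between calls to the robot, and variables do not carry over. Pictures are saved under pics/ and viewed, and the job is handed in when it is done.

Besides the shell and the picture viewer there is one more tool, called after "Call:" as name(argument=value, ...), one argument or row to a line, values as JSON. arm_command: Moves the arm, as the interface text tells. Its arguments: {"type":"object","properties":{"motion":{"type":"array"},"squeeze":{"type":"number"}},"required":["motion"]}

```bash
mkdir -p pics
cat > h.py <<'E'
import numpy as np, cv2
from cell import ctrl
def ray(cam,u,v,z=None,d=None):
    c=ctrl.calibration(cam);K=np.array(c["mtx"]);T=np.array(c["T"])
    x=(u-K[0,2])/K[0,0];y=(v-K[1,2])/K[1,1]
    p=np.array([x,-y,-1.])
    if d is not None: return (T@np.r_[p*d,1])[:3]
    D=T[:3,:3]@p;o=T[:3,3]
    return o+D*(z-o[2])/D[2]
def cloud(cam,d):
    c=ctrl.calibration(cam);K=np.array(c["mtx"]);T=np.array(c["T"])
    v,u=np.mgrid[:480,:640]
    P=np.stack([(u-K[0,2])/K[0,0]*d,-(v-K[1,2])/K[1,1]*d,-d],-1)
    return P@T[:3,:3].T+T[:3,3]
def proj(cam,p):
    c=ctrl.calibration(cam);K=np.array(c["mtx"]);T=np.array(c["T"])
    q=np.linalg.inv(T)@np.r_[p,1]; return K[0,0]*q[0]/-q[2]+K[0,2], K[1,1]*-q[1]/-q[2]+K[1,2]
E
python3 - <<'E'
from h import *
np.set_printoptions(precision=4,suppress=True)
o=ctrl.get_obs();print({k:np.round(v,4) for k,v in o.items()})
for c in("top","side"):
    im,d=ctrl.get_image(c);cv2.imwrite(f"pics/{c}0.png",im);np.save(f"{c}0.npy",d)
    print(c,ctrl.calibration(c))
    for n in("slot_left","slot_right"):
        for r in ctrl.pinpoint(n,c)[:2]:
            u,v=r["centre"];dd=d[int(v),int(u)]
            print(n,r,dd,ray(c,u,v,d=dd) if dd>0 else 0)
E
```

```text
{'t': np.float64(0.0), 'joints': array([ 1.2113,  0.7071, -0.0276,  1.485 ,  0.022 ,  0.9509, -0.0755]), 'joint_vel': array([-0.0002,  0.0003, -0.0014, -0.0009, -0.0008, -0.0015, -0.0003]), 'joint_torque': array([ -0.0001, -88.32  ,   1.2347, -23.6164,   0.0169,   0.0065,
        -0.    ]), 'tcp_pos': array([ 0.1797, -0.5461,  0.4042]), 'tcp_rot': array([-0.5726,  0.4149, -0.4143,  0.573 ]), 'ft_force': array([ 0.485 , -0.7271,  0.1398]), 'moment': array([-0.0445,  0.008 , -0.0199]), 'gripper_width': np.float64(0.9999)}
top {'mtx': array([[498.0805,   0.    , 315.1925],
       [  0.    , 498.0805, 236.4981],
       [  0.    ,   0.    ,   1.    ]]), 'T': array([[-0.0265,  0.9966, -0.0781,  0.4678],
       [-0.9996, -0.0256,  0.0124,  0.0031],
       [ 0.0103,  0.0784,  0.9969,  1.421 ],
       [ 0.    ,  0.    ,  0.    ,  1.    ]])}
slot_left {'centre': [229.9, 229.5], 'confidence': 0.84} 1.219075 [0.5857 0.1962 0.2049]
slot_right {'centre': [310.7, 255.1], 'confidence': 0.73} 1.2144697 [0.5178 0.0002 0.2066]
slot_right {'centre': [259.8, 155.6], 'confidence': 0.43} 1.1995076 [0.7592 0.1166 0.2391]
side {'mtx': array([[536.1791,   0.    , 317.7695],
       [  0.    , 536.1791, 237.2755],
       [  0.    ,   0.    ,   1.    ]]), 'T': array([[-0.9656,  0.2072, -0.157 ,  0.3015],
       [-0.2596, -0.7358,  0.6255,  1.0085],
       [ 0.014 ,  0.6448,  0.7642,  1.3859],
       [ 0.    ,  0.    ,  0.    ,  1.    ]])}
slot_left {'centre': [293.1, 278.5], 'confidence': 0.8} 1.4537628 [0.5713 0.1987 0.2019]
slot_right {'centre': [329.6, 229.1], 'confidence': 0.95} 1.5613238 [0.5184 0.0054 0.2085]
slot_right {'centre': [234.0, 242.2], 'confidence': 0.61} 1.5025026 [0.7613 0.1397 0.2254]
```

View pictures.

View pics/top0.png

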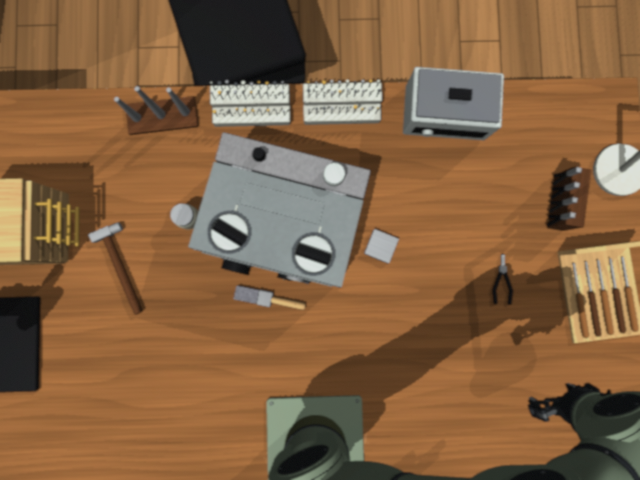

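View pics/side0.png

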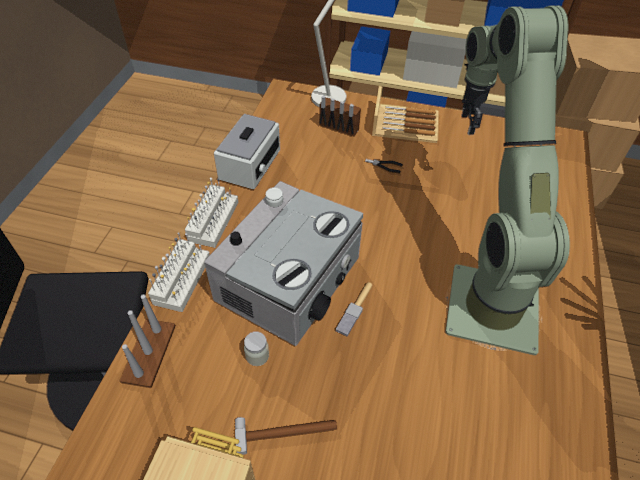

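Run:
```python
import cv2,numpy as np
im=cv2.imread("pics/top0.png")[120:310,180:380];cv2.imwrite("pics/top0z.png",cv2.resize(im,None,fx=4,fy=3.1,interpolation=2)[:600])
```

```text
(no output)
```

View pics/top0z.png

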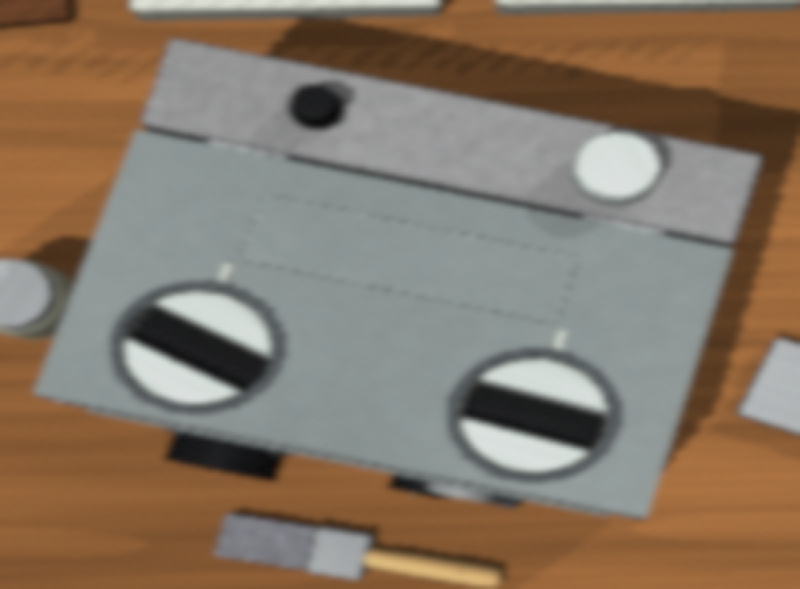

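The top view shows the heads at about (229,231) and (314,254). The left slot is turned slightly more than the right one. The tin and loupe stand on the rear deck, and the brush lies in front. Next I'll fit the extractor pose, the head centres and the slot angles.

Run:
```python
from h import *
np.set_printoptions(precision=4,suppress=True)
for cam in("top","side"):
    d=np.load(f"{cam}0.npy");im=cv2.imread(f"pics/{cam}0.png")
    P=cloud(cam,d)
    m=(P[...,2]>0.195)&(P[...,2]<0.235)&(P[...,0]>.4)&(P[...,0]<.85)&(P[...,1]>-.2)&(P[...,1]<.35)&(d>0)
    n,l,s,_=cv2.connectedComponentsWithStats(m.astype(np.uint8));k=1+np.argmax(s[1:,4]);m=l==k
    q=P[m][:,:2].astype(np.float32)
    print(cam,cv2.minAreaRect(q),len(q))
    # lid heights profile
    g=cv2.cvtColor(im,cv2.COLOR_BGR2GRAY)
    for nm,c in(("L",(229,231) if cam=="top" else (293,275)),("R",(314,254) if cam=="top" else (331,224))):
        bright=(g>185).astype(np.uint8)
        v,u=np.mgrid[:480,:640];near=np.hypot(u-c[0],v-c[1])<26
        b=(bright>0)&near
        pts=np.argwhere(b)[:,::-1].astype(np.float64)
        W=np.array([ray(cam,a,e,z=0.222) for a,e in pts])
        (cx,cy),r=cv2.minEnclosingCircle(W[:,:2].astype(np.float32))
        dk=(g<70)&near
        pd=np.argwhere(dk)[:,::-1]
        Wd=np.array([ray(cam,a,e,z=0.222) for a,e in pd])
        ok=np.hypot(Wd[:,0]-cx,Wd[:,1]-cy)<.040
        Wd=Wd[ok][:,:2]
        ln=cv2.fitLine(Wd.astype(np.float32),cv2.DIST_L2,0,.01,.01).ravel()
        print(nm,"circle",cx,cy,r,"n",len(pts),"dark ang deg",np.degrees(np.arctan2(ln[1],ln[0])),ln[2:],len(Wd), "z head",np.median(P[b][:,2]))
```

```text
top ((0.6354042291641235, 0.07053808867931366), (0.3816051185131073, 0.2994723320007324), 73.89704895019531) 18116
L circle 0.5877522826194763 0.19077855348587036 0.052280183881521225 n 452 dark ang deg 57.658295 [0.5792 0.196 ] 348 z head 0.2234113466726736
R circle 0.5301716923713684 -0.00885249674320221 0.05183335766196251 n 455 dark ang deg 69.47789 [ 0.5209 -0.0056] 346 z head 0.22303473464470347
side ((0.6324934959411621, 0.07169035077095032), (0.386819064617157, 0.3028022050857544), 73.976318359375) 10626
L circle 0.5862634778022766 0.19197246432304382 0.05325015261769295 n 332 dark ang deg 57.51107 [0.5731 0.2014] 141 z head 0.22083913434545466
R circle 0.5288006663322449 -0.009098115377128124 0.05306628346443176 n 257 dark ang deg 67.90449 [ 0.5144 -0.0003] 115 z head 0.22089862421316764
```

```bash
cat >> h.py <<'E'
from scipy.spatial.transform import Rotation as Ro
np.set_printoptions(precision=4,suppress=True)
L=np.array([.5776,.1964]);R=np.array([.5196,-.0053])
def st(tgt=None,ang=None):
    o=ctrl.get_obs();M=Ro.from_quat(o["tcp_rot"]).as_matrix()
    a=M[:,1];j=M[:,0]
    print("t",round(float(o["t"]),2),"tcp",o["tcp_pos"]*1000,"approach",a,"jaw yaw",np.degrees(np.arctan2(j[1],j[0])),"F",o["ft_force"],"M",o["moment"],"w",o["gripper_width"],"\nq",o["joints"])
    if tgt is not None: print("dxy cm",(tgt-(o["tcp_pos"]+a*.17)[:2])*100)
    # rotation vector to make approach vertical
    c=np.cross(a,[0,0,-1]);print("tilt rotvec",c)
E
python3 -c "
from h import *
st(R)"
```

```text
t 0.3 tcp [ 179.6699 -546.1803  404.5244] approach [-0.0001  0.0004 -1.    ] jaw yaw -71.79451132282094 F [ 0.5022  0.1181 -0.4415] M [-0.0136 -0.0079  0.02  ] w 0.9951298424049401 
q [ 1.2113  0.7067 -0.0276  1.4847  0.022   0.9509 -0.0755]
dxy cm [33.9952 54.0811]
tilt rotvec [-0.0004 -0.0001 -0.    ]
```

Call:
arm_command(
  motion=[
    [[1.0,1.5,1.5,0,0,0.12,5.0],[1.0,1.5,1.5,0,0,0.12,5.0],[1.7,2.7,0.8,0,0,0.12,5.0],[1.7,2.7,0.4,0,0,0.12,5.0],[1.7,2.7,0.2,0,0,0.12,5.0],[1.7,2.7,0,0,0,0.12,5.0],[1.7,2.7,0,0,0,0.12,5.0],[1.7,2.7,0,0,0,0.12,5.0],[1.7,2.7,0,0,0,0.12,5.0],[1.7,2.7,0,0,0,0.12,5.0],[1.7,2.7,0,0,0,0.12,5.0],[1.7,2.7,0,0,0,0.12,5.0],[1.7,2.7,0,0,0,0.12,5.0],[1.7,2.7,0,0,0,0.12,5.0],[1.7,2.7,0,0,0,0.12,5.0],[1.7,2.7,0,0,0,0.12,5.0],[1.7,2.7,0,0,0,0.12,5.0],[1.7,2.7,0,0,0,0.12,5.0],[1.7,2.7,0,0,0,0.12,5.0],[1.7,2.7,0,0,0,0.12,5.0]],
  ],
)

```text
t: 1.97
tcp_pos: [0.5116, -0.0074, 0.4512]
tcp_rot: [0.58, 0.411, -0.407, -0.574]
ft_force: [-0.2, -0.5, -0.4]
gripper_width: 0.578
```

```bash
python3 -c "
from h import *
st(R)"
```

```text
t 1.97 tcp [511.5716  -7.4201 451.2429] approach [ 0.0099 -0.0034 -0.9999] jaw yaw 70.73300868383753 F [-0.1533 -0.5217 -0.3659] M [-0.0313 -0.0316  0.0499] w 0.5775961285426778 
q [ 0.3419  0.6238 -0.7204  1.628   0.4652  1.0578  0.7195]
dxy cm [0.6349 0.2696]
tilt rotvec [0.0034 0.0099 0.    ]
```

Call:
arm_command(
  motion=[
    [[0.6,0.3,-1.5,0.003,0.01,-0.01,5.0],[0,0,-1.5,0,0,0,5.0],[0,0,-1.0,0,0,0,5.0],[0,0,0,0,0,0,5.0]],
  ],
)

```text
t: 2.3
tcp_pos: [0.5201, 0.0028, 0.4095]
tcp_rot: [-0.574, -0.413, 0.41, 0.576]
ft_force: [0.8, -0.7, 0.4]
gripper_width: 0.586
```

Run:
```python
from h import *
st(R)
for c in("top","side"):
    im,d=ctrl.get_image(c);np.save(f"{c}1.npy",d);u,v=map(int,proj(c,[*R,.22]))
    im=im[v-75:v+75,u-100:u+100];cv2.imwrite(f"pics/{c}1.png",cv2.resize(im,None,fx=4,fy=4,interpolation=2))
```

```text
t 2.3 tcp [520.0782   2.8451 409.5188] approach [ 0.0012  0.0039 -1.    ] jaw yaw 71.18132762825658 F [ 0.8397 -0.6824  0.4003] M [-0.0171 -0.015   0.0123] w 0.5862459851327704 
q [ 0.304   0.6867 -0.6942  1.6656  0.5076  0.9754  0.673 ]
dxy cm [-0.0675 -0.8808]
tilt rotvec [-0.0039  0.0012  0.    ]
```

View pics/side1.png

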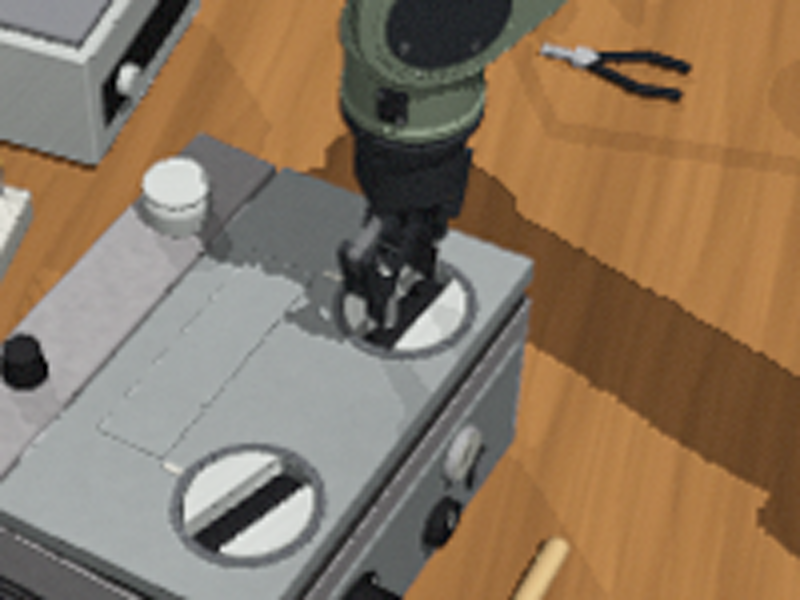

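View pics/top1.png

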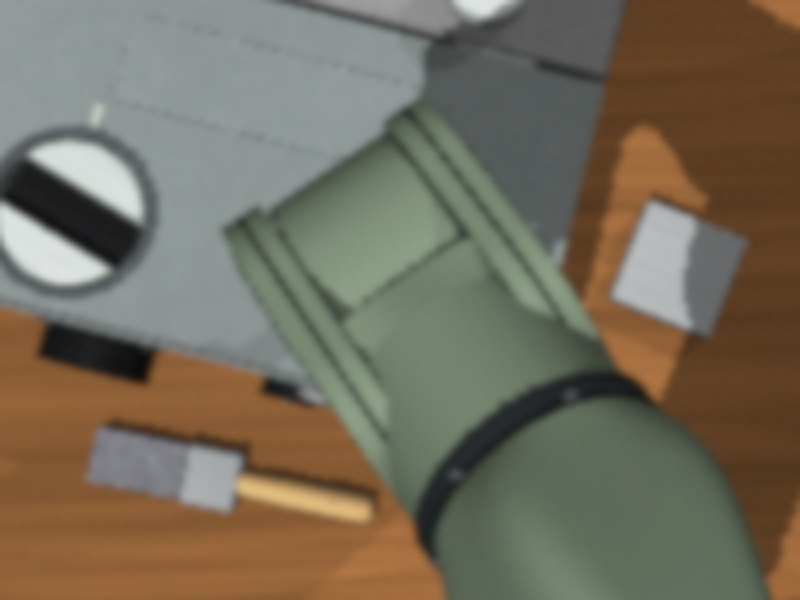

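The side view shows the fingers just above the right slot and about 9 mm too far towards +y. I'll correct that.

Call:
arm_command(
  motion=[
    [[-0.1,-0.9,0,-0.004,0,-0.025,5.0],[0,0,0,0,0,0,5.0],[0,0,0,0,0,0,5.0]],
  ],
)

```text
t: 2.65
tcp_pos: [0.519, -0.0079, 0.4131]
tcp_rot: [0.583, 0.404, -0.402, -0.58]
ft_force: [-0.8, -0.4, 0.6]
gripper_width: 0.591
```

Run:
```python
from h import *
st(R)
for c in("side",):
    im,d=ctrl.get_image(c);u,v=map(int,proj(c,[*R,.22]))
    im=im[v-40:v+35,u-50:u+50];cv2.imwrite(f"pics/{c}2.png",cv2.resize(im,None,fx=8,fy=8,interpolation=2))
```

```text
t 2.65 tcp [519.0349  -7.91   413.1103] approach [ 0.0053 -0.0011 -1.    ] jaw yaw 69.46318074077837 F [-0.8125 -0.4304  0.6208] M [0.0394 0.019  0.0221] w 0.5910453614691238 
q [ 0.321   0.678  -0.6871  1.6655  0.5038  0.9768  0.6676]
dxy cm [-0.0344  0.2805]
tilt rotvec [0.0011 0.0053 0.    ]
```

View pics/side2.png

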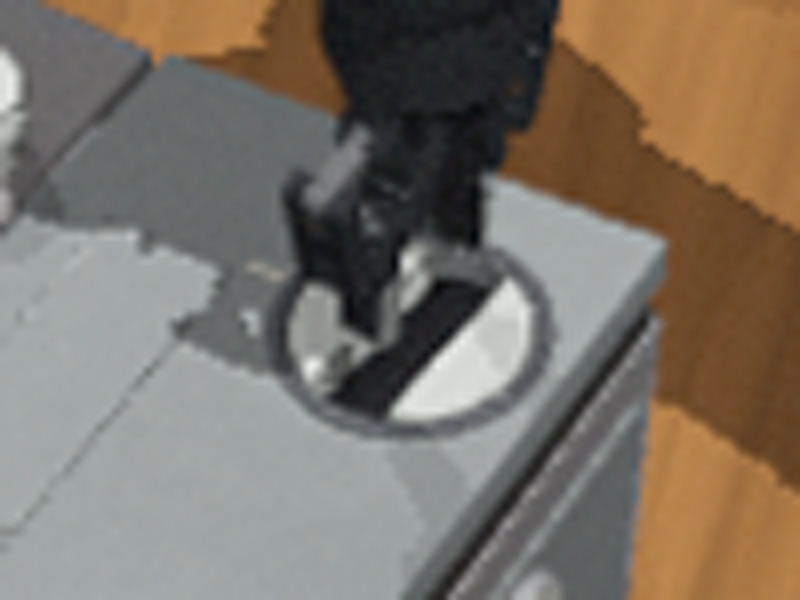

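Call:
arm_command(
  motion=[
    [[0,0.2,0,0.001,0.005,0,5.0],[0,0,0,0,0,0,5.0],[0,0,-0.8,0,0,0,5.0],[0,0,-0.8,0,0,0,5.0],[0,0,-0.3,0,0,0,5.0],[0,0,0,0,0,0,5.0]],
  ],
)

```text
t: 3.2
tcp_pos: [0.5189, -0.0059, 0.3926]
tcp_rot: [0.581, 0.403, -0.403, -0.581]
ft_force: [0.4, 1.0, -0.1]
gripper_width: 0.581
```

Run:
```python
from h import *
st(R)
for c in("side",):
    im,d=ctrl.get_image(c);u,v=map(int,proj(c,[*R,.22]))
    im=im[v-40:v+35,u-50:u+50];cv2.imwrite(f"pics/{c}3.png",cv2.resize(im,None,fx=8,fy=8,interpolation=2))
```

```text
t 3.2 tcp [518.88    -5.9248 392.6487] approach [ 0.0007 -0.0003 -1.    ] jaw yaw 69.4346104117914 F [ 0.4086  1.018  -0.0906] M [-0.0148  0.0172  0.0465] w 0.5809799182057148 
q [ 0.3083  0.7036 -0.6712  1.695   0.5263  0.9303  0.6418]
dxy cm [0.0596 0.0671]
tilt rotvec [0.0003 0.0007 0.    ]
```

View pics/side3.png

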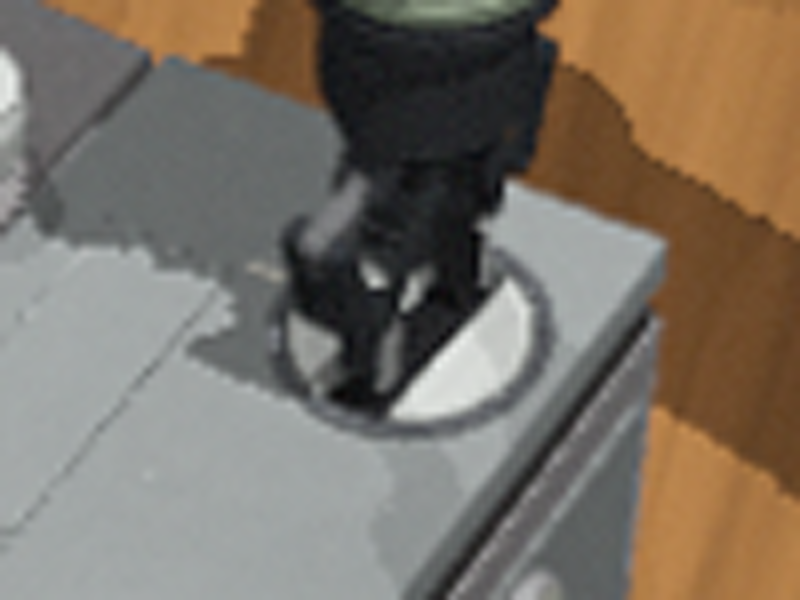

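The side view shows the fingers entering the slot, aligned with it. I'll keep going down.

Call:
arm_command(
  motion=[
    [[0.05,0.05,-0.4,0,0,0,5.0],[0,0,-0.4,0,0,0,5.0],[0,0,-0.3,0,0,0,5.0],[0,0,0,0,0,0,5.0]],
  ],
)

```text
t: 3.58
tcp_pos: [0.5195, -0.0053, 0.3808]
tcp_rot: [0.581, 0.403, -0.403, -0.581]
ft_force: [-0.1, 0.1, -0.4]
gripper_width: 0.587
```

```bash
python3 -c "
from h import *
st(R)"
```

```text
t 3.58 tcp [519.5179  -5.2959 380.7702] approach [ 0.0009 -0.0002 -1.    ] jaw yaw 69.44338019602814 F [-0.1078  0.1466 -0.3566] M [ 0.0332 -0.0177  0.0016] w 0.586670093167065 
q [ 0.3009  0.7194 -0.6606  1.7097  0.5419  0.9021  0.6272]
dxy cm [-0.0066  0.003 ]
tilt rotvec [0.0002 0.0009 0.    ]
```

Call:
arm_command(
  motion=[
    [[0,0,-0.4,0,0,0,5.0],[0,0,-0.4,0,0,0,5.0],[0,0,0,0,0,0,5.0]],
  ],
)

```text
t: 3.83
tcp_pos: [0.5195, -0.0052, 0.3721]
tcp_rot: [0.581, 0.403, -0.402, -0.581]
ft_force: [-0.2, 0.4, 1.4]
gripper_width: 0.586
```

```bash
python3 -c "
from h import *
st(R)"
```

```text
t 3.83 tcp [519.5457  -5.2424 372.1052] approach [ 0.0013 -0.0001 -1.    ] jaw yaw 69.44379196601285 F [-0.2157  0.4168  1.4417] M [ 0.0072 -0.0111 -0.0293] w 0.5859405819043955 
q [ 0.2963  0.7306 -0.6524  1.7215  0.5538  0.8804  0.6164]
dxy cm [-0.0162 -0.0037]
tilt rotvec [0.0001 0.0013 0.    ]
```

Contact has begun at about 1.4 N. I'll press on.

Call:
arm_command(
  motion=[
    [[0,0,-0.4,0,0,0,5.0],[0,0,-0.3,0,0,0,5.0],[0,0,0,0,0,0,5.0]],
  ],
)

```text
t: 4.08
tcp_pos: [0.5195, -0.0051, 0.3647]
tcp_rot: [0.582, 0.403, -0.402, -0.581]
ft_force: [-1.8, -0.8, 5.0]
gripper_width: 0.587
```

```bash
python3 -c "
from h import *
st(R)"
```

```text
t 4.08 tcp [519.4938  -5.1136 364.7131] approach [ 0.0016 -0.0001 -1.    ] jaw yaw 69.44292585899392 F [-1.8135 -0.7968  4.9867] M [-0.1093  0.292  -0.0064] w 0.587339917012809 
q [ 0.2921  0.7401 -0.6451  1.7315  0.5641  0.8619  0.6069]
dxy cm [-0.0172 -0.0172]
tilt rotvec [0.0001 0.0016 0.    ]
```

Call:
arm_command(
  motion=[
    [[0,0,-0.3,0,0,0,5.0],[0,0,-0.1,0,0,0,5.0],[0,0,0,0,0,0,5.0]],
  ],
)

```text
t: 4.33
tcp_pos: [0.519, -0.0046, 0.3649]
tcp_rot: [0.583, 0.404, -0.402, -0.579]
ft_force: [-1.3, -0.5, 4.7]
gripper_width: 0.583
```

```bash
python3 -c "
from h import *
st(R)"
```

```text
t 4.33 tcp [519.0044  -4.6414 364.8971] approach [ 0.0055 -0.0026 -1.    ] jaw yaw 69.42553633820158 F [-1.3379 -0.4991  4.7059] M [0.0429 0.4073 0.0664] w 0.5830521970983008 
q [ 0.2898  0.738  -0.6427  1.7348  0.5678  0.8574  0.6023]
dxy cm [-0.0331 -0.0218]
tilt rotvec [0.0026 0.0055 0.    ]
```

Call:
arm_command(
  motion=[
    [[0,0,-0.5,0.003,0.005,0,5.0]],
  ],
)

```text
t: 4.42
tcp_pos: [0.5194, -0.0046, 0.3627]
tcp_rot: [0.583, 0.404, -0.401, -0.58]
ft_force: [-25.7, -13.1, 143.3]
gripper_width: 0.587
```

Run:
```python
from h import *
st(R)
im,d=ctrl.get_image("side");cv2.imwrite("pics/side4.png",im[140:320,200:400].repeat(3,0).repeat(3,1))
P=cloud("side",d);
# lid plane in extractor frame
c=np.array([.634,.071]);a=np.radians(-16.1);ex=np.array([np.cos(a),np.sin(a)]);ey=np.array([-ex[1],ex[0]])
q=P[...,:2]-c;X=q@ex;Y=q@ey;Z=P[...,2]
P0=cloud("side",np.load("side0.npy"));q0=P0[...,:2]-c;X0=q0@ex;Y0=q0@ey;Z0=P0[...,2]
for x0,x1 in((-.145,-.135),(-.04,-.02),(.03,.06)):
  for y0,y1 in((-.18,-.16),(-.03,.03),(.16,.18)):
    r=[]
    for A,B,C in((X0,Y0,Z0),(X,Y,Z)):
        m=(A>x0)&(A<x1)&(B>y0)&(B<y1)&(C>.19)&(C<.24);r+= [np.median(C[m])*1000,m.sum()]
    print(x0,y0,np.round(r,1))
```

```text
t 4.42 tcp [519.3912  -4.5954 362.6684] approach [ 0.0053 -0.0009 -1.    ] jaw yaw 69.39772523797525 F [-25.7463 -13.0931 143.312 ] M [-3.2594  5.8223  0.0355] w 0.5866742530853857 
q [ 0.2894  0.7418 -0.6419  1.7362  0.5699  0.8526  0.6001]
dxy cm [-0.0689 -0.0555]
tilt rotvec [0.0009 0.0053 0.    ]
-0.145 -0.18 [221.4  13.  207.   20. ]
-0.145 -0.03 [222.1  57.  206.5  65. ]
-0.145 0.16 [221.9  22.  207.2  23. ]
-0.04 -0.18 [214.6  29.    nan   0. ]
-0.04 -0.03 [214.3 111.  206.1 115. ]
-0.04 0.16 [213.5  40.  206.6  42. ]
0.03 -0.18 [207.5  42.  206.1  44. ]
0.03 -0.03 [208.9 150.  207.1 157. ]
0.03 0.16 [207.8  59.  205.7  59. ]
  return _methods._mean(a, axis=axis, dtype=dtype,
  ret = ret.dtype.type(ret / rcount)
```

View pics/side4.png

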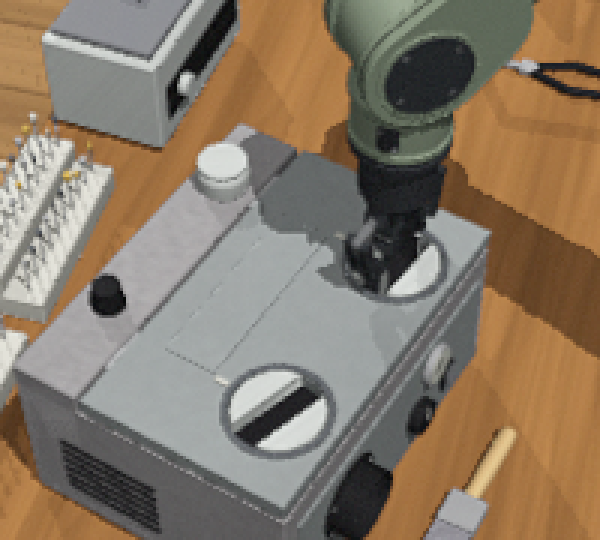

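The wrist just read 143 N, which is over the 120 N limit. The lid is shut and the arm is much stiffer against it than I assumed. I'll relax straight away and use far smaller presses from here.

Call:
arm_command(
  motion=[
    [[0,0,0.05,0,0,0,5.0]],
  ],
)

```text
t: 4.55
tcp_pos: [0.5192, -0.0046, 0.3655]
tcp_rot: [0.584, 0.404, -0.401, -0.579]
ft_force: [-0.9, 1.3, 3.5]
gripper_width: 0.586
```

```bash
python3 -c "
from h import *
st(R)"
```

```text
t 4.55 tcp [519.2261  -4.5706 365.4994] approach [ 0.0079 -0.0025 -1.    ] jaw yaw 69.36156514644891 F [-0.8947  1.3101  3.4908] M [-0.0406  0.4356  0.0237] w 0.5855459195864847 
q [ 0.2897  0.7369 -0.6427  1.7344  0.5682  0.8563  0.601 ]
dxy cm [-0.0964 -0.0305]
tilt rotvec [0.0025 0.0079 0.    ]
```

Call:
arm_command(
  motion=[
    [[0,0,-0.1,0.002,0.007,0,5.0]],
  ],
)

```text
t: 4.63
tcp_pos: [0.5194, -0.0046, 0.3657]
tcp_rot: [0.583, 0.403, -0.401, -0.58]
ft_force: [2.1, -0.6, 4.1]
gripper_width: 0.583
```

```bash
python3 -c "
from h import *
st(R)"
```

```text
t 4.63 tcp [519.3976  -4.5597 365.695 ] approach [ 0.0036 -0.001  -1.    ] jaw yaw 69.35640207245653 F [ 2.053  -0.6455  4.15  ] M [-0.1827 -0.3789  0.0047] w 0.5831484413924733 
q [ 0.2907  0.738  -0.6445  1.7315  0.5642  0.8618  0.6043]
dxy cm [-0.0406 -0.0564]
tilt rotvec [0.001  0.0036 0.    ]
```

Call:
arm_command(
  motion=[
    [[0,0,-0.08,0.001,0.003,-0.08,5.0],[0.02,-0.03,-0.05,0,0,-0.08,5.0]],
  ],
)

```text
t: 4.8
tcp_pos: [0.5199, -0.0051, 0.3652]
tcp_rot: [0.613, 0.355, -0.353, -0.612]
ft_force: [-1.2, 0.6, 6.4]
gripper_width: 0.586
```

```bash
python3 -c "
from h import *
st(R)"
```

```text
t 4.8 tcp [519.9457  -5.1333 365.2107] approach [ 0.0027 -0.0001 -1.    ] jaw yaw 60.06427039246933 F [-1.2394  0.6087  6.352 ] M [0.2818 0.4143 0.1197] w 0.5858279475102897 
q [ 0.2691  0.7301 -0.5985  1.7305  0.5276  0.8444  0.4792]
dxy cm [-0.0799 -0.0145]
tilt rotvec [0.0001 0.0027 0.    ]
```

Call:
arm_command(
  motion=[
    [[-0.04,0,-0.05,0,0.002,-0.1,5.0],[0,0,-0.05,0,0,-0.1,5.0],[0,0,-0.05,0,0,-0.1,5.0]],
  ],
)

```text
t: 5.05
tcp_pos: [0.5198, -0.0054, 0.3643]
tcp_rot: [0.66, 0.255, -0.253, -0.659]
ft_force: [-3.9, -1.1, 12.2]
gripper_width: 0.589
```

```bash
python3 -c "
from h import *
st(R)"
```

```text
t 5.05 tcp [519.8319  -5.377  364.3047] approach [ 0.0025 -0.0007 -1.    ] jaw yaw 42.096662133571314 F [-3.9488 -1.1424 12.2122] M [-0.2433  0.9231  0.06  ] w 0.5885550502400828 
q [ 0.2226  0.7149 -0.5059  1.7335  0.4556  0.8101  0.236 ]
dxy cm [-0.0654  0.0197]
tilt rotvec [0.0007 0.0025 0.    ]
```

Call:
arm_command(
  motion=[
    [[-0.03,0,-0.02,0,0.002,-0.1,5.0],[0,0,-0.03,0,0,-0.1,5.0],[0,0,-0.03,0,0,-0.1,5.0]],
  ],
)

```text
t: 5.3
tcp_pos: [0.5197, -0.0056, 0.3643]
tcp_rot: [0.692, 0.148, -0.146, -0.691]
ft_force: [-3.6, -0.8, 9.7]
gripper_width: 0.587
```

```bash
python3 -c "
from h import *
st(R)"
```

```text
t 5.3 tcp [519.7131  -5.5979 364.3329] approach [ 0.0022 -0.0018 -1.    ] jaw yaw 24.014592725407436 F [-3.5752 -0.8194  9.7329] M [-0.1992  0.8773  0.0574] w 0.5874532648233862 
q [ 0.1736  0.7012 -0.4119  1.7353  0.3783  0.7824 -0.0037]
dxy cm [-0.0488  0.061 ]
tilt rotvec [0.0018 0.0022 0.    ]
```

Call:
arm_command(
  motion=[
    [[-0.03,0.04,-0.02,0.002,0.002,-0.1,5.0],[0,0,-0.03,0,0,-0.1,5.0],[0,0,-0.03,0,0,-0.1,5.0],[0,0,-0.03,0,0,-0.1,5.0]],
  ],
)

```text
t: 5.63
tcp_pos: [0.5195, -0.0054, 0.3643]
tcp_rot: [0.708, 0.0, 0.001, -0.707]
ft_force: [-3.2, 0.0, 7.9]
gripper_width: 0.584
```

```bash
python3 -c "
from h import *
st(R)"
```

```text
t 5.63 tcp [519.511   -5.4445 364.3326] approach [ 0.0021 -0.0012 -1.    ] jaw yaw -0.08926322299280169 F [-3.2134  0.0307  7.8712] M [-0.1102  0.7654  0.0618] w 0.5838486853208259 
q [ 0.1062  0.6881 -0.2865  1.7382  0.2681  0.7518 -0.3169]
dxy cm [-0.0273  0.0351]
tilt rotvec [0.0012 0.0021 0.    ]
```

Call:
arm_command(
  motion=[
    [[-0.02,0.02,-0.03,0.001,0.002,-0.1,5.0],[0,0,-0.03,0,0,-0.1,5.0],[0,0,-0.03,0,0,-0.06,5.0]],
  ],
)

```text
t: 5.88
tcp_pos: [0.5195, -0.0057, 0.3643]
tcp_rot: [0.701, -0.097, 0.099, -0.7]
ft_force: [-3.6, 1.0, 8.4]
gripper_width: 0.586
```

```bash
python3 -c "
from h import *
st(R)"
```

```text
t 5.88 tcp [519.4934  -5.6756 364.3244] approach [ 0.002  -0.0017 -1.    ] jaw yaw -15.932109170557501 F [-3.572   1.0472  8.4109] M [0.0552 0.8694 0.0885] w 0.5864663916493935 
q [ 0.0608  0.6826 -0.2029  1.7397  0.1931  0.7369 -0.5191]
dxy cm [-0.0229  0.0663]
tilt rotvec [0.0017 0.002  0.    ]
```

Call:
arm_command(
  motion=[
    [[0,0.02,-0.03,0.001,0.001,-0.06,5.0],[0,0,-0.03,0,0,-0.05,5.0]],
  ],
)

```text
t: 6.05
tcp_pos: [0.5195, -0.0058, 0.3643]
tcp_rot: [0.694, -0.138, 0.14, -0.693]
ft_force: [-2.7, 1.8, 8.2]
gripper_width: 0.585
```

```bash
python3 -c "
from h import *
st(R)"
```

```text
t 6.05 tcp [519.5027  -5.7579 364.3267] approach [ 0.0017 -0.0018 -1.    ] jaw yaw -22.63939283223017 F [-2.7242  1.7649  8.2259] M [0.1844 0.7461 0.0278] w 0.5851912058405051 
q [ 0.0414  0.6811 -0.1674  1.7401  0.1605  0.7321 -0.604 ]
dxy cm [-0.0192  0.0764]
tilt rotvec [0.0018 0.0017 0.    ]
```

Call:
arm_command(
  motion=[
    [[0,0.03,-0.03,0.001,0.001,-0.04,5.0]],
  ],
)

```text
t: 6.13
tcp_pos: [0.5195, -0.0058, 0.3644]
tcp_rot: [0.691, -0.153, 0.154, -0.69]
ft_force: [-1.1, -5.0, 8.8]
gripper_width: 0.589
```

```bash
python3 -c "
from h import *
st(R)"
```

```text
t 6.13 tcp [519.5347  -5.7642 364.3517] approach [ 0.0013 -0.0016 -1.    ] jaw yaw -25.10966508535443 F [-1.0985 -5.0124  8.779 ] M [-0.9707  0.2565  0.0176] w 0.5890742069002197 
q [ 0.0344  0.6807 -0.1546  1.74    0.1482  0.7311 -0.6349]
dxy cm [-0.015   0.0736]
tilt rotvec [0.0016 0.0013 0.    ]
```

Call:
arm_command(
  motion=[
    [[0,0.03,-0.03,0.001,0.001,-0.04,5.0]],
  ],
)

```text
t: 6.22
tcp_pos: [0.5196, -0.0059, 0.3644]
tcp_rot: [0.687, -0.168, 0.169, -0.686]
ft_force: [-1.3, -5.4, 8.0]
gripper_width: 0.586
```

```bash
python3 -c "
from h import *
st(R)"
```

```text
t 6.22 tcp [519.5845  -5.8602 364.3606] approach [ 0.0008 -0.0016 -1.    ] jaw yaw -27.514706485377133 F [-1.2824 -5.3865  8.0387] M [-0.8889  0.3245  1.261 ] w 0.5860612246721528 
q [ 0.0276  0.6804 -0.1419  1.7399  0.1363  0.7302 -0.665 ]
dxy cm [-0.0129  0.0834]
tilt rotvec [0.0016 0.0008 0.    ]
```

Moment about z jumped to 1.26 N·m, so the fastener is against its stop. I'll turn back a few degrees to free the fingers, then withdraw straight up.

Call:
arm_command(
  motion=[
    [[0,0.03,0,0,0,0.08,5.0],[0,0,0.1,0,0,0.05,5.0],[0,0,0.1,0,0,0,5.0]],
  ],
)

```text
t: 6.47
tcp_pos: [0.5198, -0.0055, 0.3666]
tcp_rot: [0.697, -0.122, 0.123, -0.696]
ft_force: [0.6, -0.8, 0.5]
gripper_width: 0.581
```

```bash
python3 -c "
from h import *
st(R)"
```

```text
t 6.47 tcp [519.7794  -5.4564 366.5934] approach [ 0.0021 -0.0022 -1.    ] jaw yaw -19.940734950103977 F [ 0.5934 -0.7649  0.464 ] M [ 0.039  -0.0077  0.0507] w 0.5810629300017865 
q [ 0.049   0.6787 -0.1823  1.7363  0.173   0.7404 -0.5697]
dxy cm [-0.0543  0.0527]
tilt rotvec [0.0022 0.0021 0.    ]
```

Call:
arm_command(
  motion=[
    [[0,0,0.8,0,0,0,5.0],[0,0,1.2,0,0,0,5.0],[0,0,1.5,0,0,0,5.0],[0.2,1.0,1.0,0,0,0.08,5.0],[0.5,1.7,0.3,0,0,0.11,5.0],[0.6,2.0,0,0,0,0.12,5.0],[0.6,2.0,0,0,0,0.12,5.0],[0.6,2.0,0,0,0,0.12,5.0],[0.6,2.0,0,0,0,0.12,5.0],[0.6,2.0,0,0,0,0.12,5.0],[0.6,2.0,0,0,0,0.12,5.0],[0.6,2.0,0,0,0,0.12,5.0],[0.6,1.8,0,0,0,0.12,5.0],[0.3,0.8,0,0,0,0.12,5.0],[0,0,0,0,0,0.08,5.0],[0,0,0,0,0,0,5.0],[0,0,0,0,0,0,5.0]],
  ],
)

```text
t: 7.88
tcp_pos: [0.5782, 0.1961, 0.4256]
tcp_rot: [-0.615, -0.352, 0.346, 0.615]
ft_force: [0.2, -0.4, 1.0]
gripper_width: 0.584
```

Run:
```python
from h import *
st(L)
for c in ("side","top"):
    im,d=ctrl.get_image(c);cv2.imwrite(f"pics/{c}5.png",im[120:320,200:400].repeat(3,0).repeat(3,1))
```

```text
t 7.88 tcp [578.2189 196.0641 425.5995] approach [ 0.0064  0.004  -1.    ] jaw yaw 59.15301002453147 F [ 0.1983 -0.3719  0.9815] M [-0.0472 -0.0109 -0.0262] w 0.584304194563751 
q [-0.1248  0.7841 -0.5685  1.3039  0.4264  1.1656  0.3087]
dxy cm [-0.1704 -0.0344]
tilt rotvec [-0.004   0.0064  0.    ]
```

View pics/side5.png

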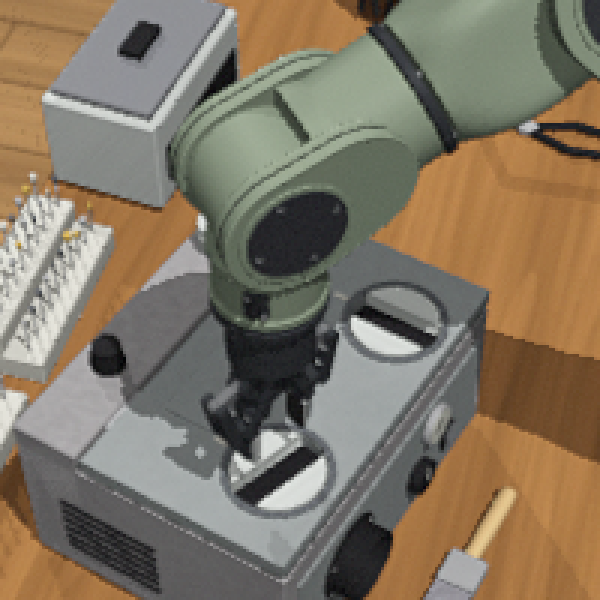

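View pics/top5.png

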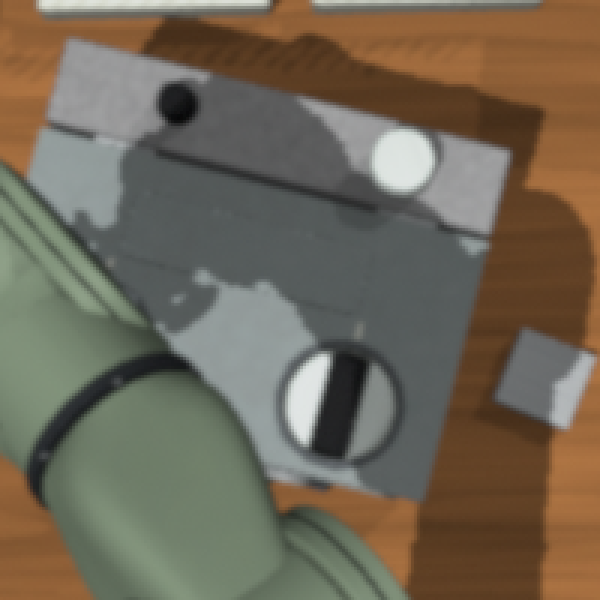

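Right slot now points at its white mark. The top view shows it at about (313,255) in the full frame. I'll measure its angle.

```bash
cat >> h.py <<'E'
def slot(im,cam,C,z=.2095,rad=.036,thr=70):
    g=cv2.cvtColor(im,cv2.COLOR_BGR2GRAY);u0,v0=proj(cam,[*C,z])
    pts=[(u,v) for v in range(int(v0)-30,int(v0)+31) for u in range(int(u0)-30,int(u0)+31) if 0<=u<640 and 0<=v<480 and g[v,u]<thr]
    W=np.array([ray(cam,a,b,z=z)[:2] for a,b in pts]);W=W[np.hypot(*(W-C).T)<rad]
    ln=cv2.fitLine(W.astype(np.float32),cv2.DIST_L2,0,.01,.01).ravel()
    return np.degrees(np.arctan(ln[1]/ln[0])),ln[2:],len(W)
E
python3 - <<'E'
from h import *
im,d=ctrl.get_image("top");print(slot(im,"top",R),slot(im,"top",R,rad=.03))
im,d=ctrl.get_image("side");print(slot(im,"side",R), slot(im,"side",L,z=.2095))
st(L)
E
```

```text
(np.float32(-16.131813), array([ 0.5195, -0.0059], dtype=float32), 336) (np.float32(-16.349651), array([ 0.5194, -0.0059], dtype=float32), 277)
(np.float32(-16.97486), array([ 0.5214, -0.0015], dtype=float32), 100) (np.float32(53.211838), array([0.5744, 0.1997], dtype=float32), 169)
t 8.08 tcp [578.2563 195.7109 425.5751] approach [ 0.0068  0.0036 -1.    ] jaw yaw 59.18300402799335 F [ 0.133  -0.2403  0.3923] M [ 0.0209 -0.0384  0.0216] w 0.5850096042882075 
q [-0.1244  0.7839 -0.5682  1.3044  0.4268  1.1651  0.3094]
dxy cm [-0.1818  0.0072]
tilt rotvec [-0.0036  0.0068  0.    ]
```

The right fastener is at its stop (slot -16.1°, extractor x axis -16.1°). Next is the left one.

Call:
arm_command(
  motion=[
    [[-0.15,0,0,-0.004,0.007,-0.027,5.0],[0,0,0,0,0,0,5.0],[0,0,-1.0,0,0,0,5.0],[0,0,-1.0,0,0,0,5.0],[0,0,-0.6,0,0,0,5.0],[0,0,-0.2,0,0,0,5.0],[0,0,0,0,0,0,5.0]],
  ],
)

```text
t: 8.67
tcp_pos: [0.5766, 0.1945, 0.3943]
tcp_rot: [0.621, 0.339, -0.339, -0.62]
ft_force: [-0.2, 0.3, -0.5]
gripper_width: 0.582
```

Run:
```python
from h import *
L[:]=[.5778,.1962]
st(L)
im,d=ctrl.get_image("side");u,v=map(int,proj("side",[*L,.22]))
cv2.imwrite("pics/side6.png",cv2.resize(im[v-40:v+35,u-50:u+50],None,fx=8,fy=8,interpolation=2))
```

```text
t 8.67 tcp [576.6442 194.5182 394.302 ] approach [-0.0001 -0.0015 -1.    ] jaw yaw 57.31781937086429 F [-0.2405  0.2766 -0.478 ] M [-0.049   0.0155  0.0019] w 0.5823478208306017 
q [-0.129   0.8119 -0.5479  1.3576  0.4408  1.0942  0.2603]
dxy cm [0.1171 0.1942]
tilt rotvec [ 0.0015 -0.0001  0.    ]
```

View pics/side6.png

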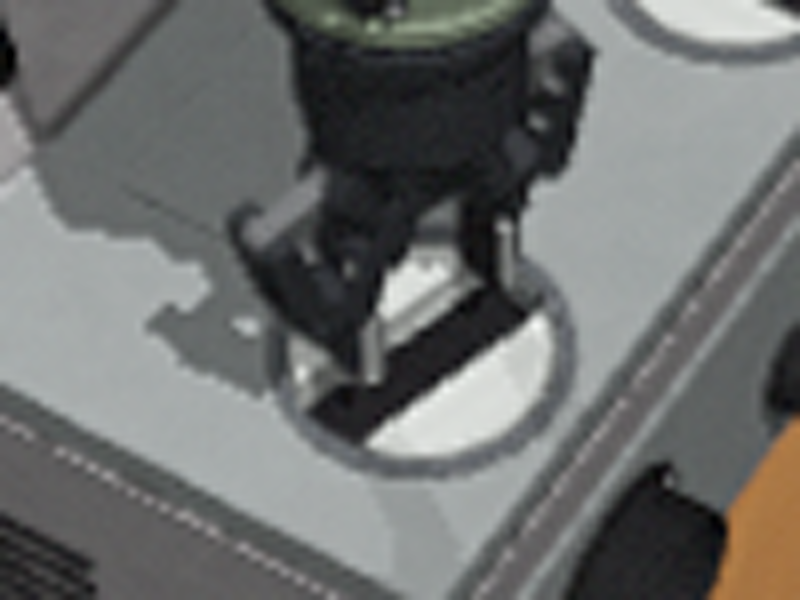

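The side view shows the fingers still a little above the head (lid now shut) and aligned over the slot.

Call:
arm_command(
  motion=[
    [[0.1,0.17,0,0.001,0,0,5.0],[0,0,-0.5,0,0,0,5.0],[0,0,-0.6,0,0,0,5.0],[0,0,-0.4,0,0,0,5.0],[0,0,0,0,0,0,5.0]],
  ],
)

```text
t: 9.13
tcp_pos: [0.5779, 0.1966, 0.3785]
tcp_rot: [0.621, 0.34, -0.339, -0.62]
ft_force: [1.1, -0.8, 0.1]
gripper_width: 0.583
```

```bash
sed -i 's/^L=.*;R=.*/L=np.array([.5778,.1962]);R=np.array([.5195,-.0055])/' h.py
python3 - <<'E'
from h import *
st(L)
im,d=ctrl.get_image("side");u,v=map(int,proj("side",[*L,.22]))
cv2.imwrite("pics/side7.png",cv2.resize(im[v-40:v+35,u-50:u+50],None,fx=8,fy=8,interpolation=2))
E
```

```text
t 9.13 tcp [577.8656 196.5784 378.5496] approach [ 0.001   0.0003 -1.    ] jaw yaw 57.3223099310361 F [ 1.1166 -0.8201  0.0533] M [-0.0187 -0.045  -0.0432] w 0.5834034776588702 
q [-0.1337  0.8311 -0.5414  1.3733  0.452   1.0595  0.2488]
dxy cm [-0.0238 -0.0431]
tilt rotvec [-0.0003  0.001   0.    ]
```

View pics/side7.png

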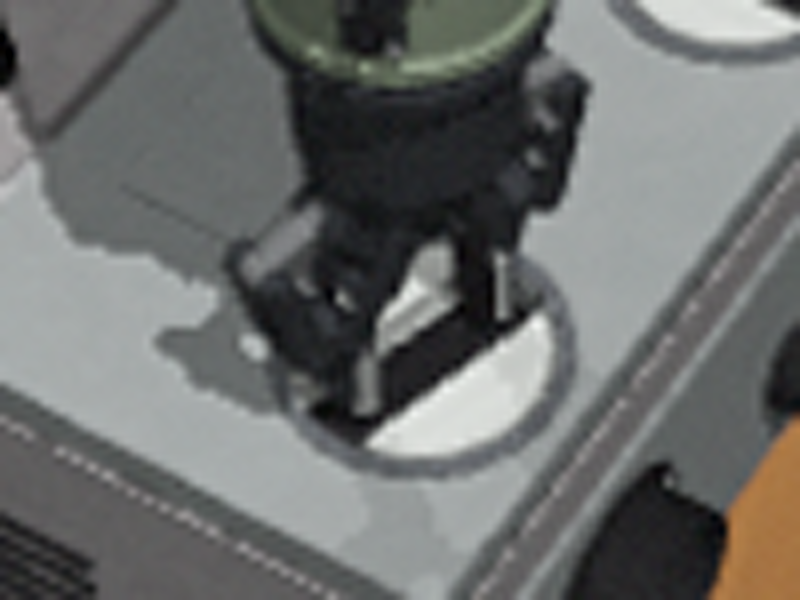

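Fingers are inside the slot mouth with no contact force. I'll lower in fine steps.

Call:
arm_command(
  motion=[
    [[0,-0.03,-0.4,0,0,0,5.0],[0,0,-0.4,0,0,0,5.0],[0,0,-0.1,0,0,0,5.0],[0,0,0,0,0,0,5.0]],
  ],
)

```text
t: 9.52
tcp_pos: [0.5779, 0.1962, 0.3691]
tcp_rot: [0.621, 0.34, -0.339, -0.62]
ft_force: [-0.9, 0.1, -0.1]
gripper_width: 0.579
```

```bash
python3 -c "
from h import *
st(L)"
```

```text
t 9.52 tcp [577.8934 196.2206 369.1398] approach [ 0.0014  0.0004 -1.    ] jaw yaw 57.31826704243467 F [-0.9243  0.1041 -0.1212] M [0.0047 0.0088 0.0365] w 0.5790178123656099 
q [-0.1343  0.8412 -0.5372  1.3865  0.4594  1.0372  0.2422]
dxy cm [-0.0339 -0.0093]
tilt rotvec [-0.0004  0.0014  0.    ]
```

Call:
arm_command(
  motion=[
    [[0,0,-0.2,0,0,0,5.0],[0,0,-0.15,0,0,0,5.0],[0,0,-0.05,0,0,0,5.0]],
  ],
)

```text
t: 9.77
tcp_pos: [0.578, 0.1962, 0.365]
tcp_rot: [0.621, 0.34, -0.338, -0.62]
ft_force: [-1.6, -0.5, 2.9]
gripper_width: 0.583
```

```bash
python3 -c "
from h import *
st(L)"
```

```text
t 9.77 tcp [577.9637 196.21   364.9628] approach [ 0.0018  0.0006 -1.    ] jaw yaw 57.31421414953806 F [-1.5548 -0.4666  2.9279] M [-0.1138  0.1494 -0.0956] w 0.5829753716269485 
q [-0.1349  0.8459 -0.5352  1.3918  0.4628  1.0274  0.2392]
dxy cm [-0.0477 -0.0109]
tilt rotvec [-0.0006  0.0018  0.    ]
```

Touching the floor. I'll turn with light down-pressure.

Call:
arm_command(
  motion=[
    [[-0.03,0,-0.04,0,0.002,-0.08,5.0],[0,0,-0.04,0,0,-0.08,5.0]],
  ],
)

```text
t: 9.93
tcp_pos: [0.578, 0.196, 0.3645]
tcp_rot: [-0.646, -0.288, 0.287, 0.646]
ft_force: [0.3, -0.1, 4.7]
gripper_width: 0.589
```

```bash
python3 -c "
from h import *
st(L)"
```

```text
t 9.93 tcp [577.983  195.9874 364.5416] approach [ 0.0012  0.001  -1.    ] jaw yaw 48.0220935055346 F [ 0.2749 -0.0894  4.7179] M [-0.2441 -0.0266  0.0435] w 0.5889209462345495 
q [-0.1531  0.8396 -0.4918  1.393   0.4267  1.0134  0.1061]
dxy cm [-0.0379  0.0047]
tilt rotvec [-0.001   0.0012  0.    ]
```

Call:
arm_command(
  motion=[
    [[-0.02,0,-0.04,0,0.001,-0.1,5.0],[0,0,-0.04,0,0,-0.1,5.0],[0,0,-0.03,0,0,-0.1,5.0]],
  ],
)

```text
t: 10.18
tcp_pos: [0.578, 0.1957, 0.3644]
tcp_rot: [-0.683, -0.184, 0.183, 0.683]
ft_force: [-2.7, -2.1, 5.6]
gripper_width: 0.589
```

```bash
python3 -c "
from h import *
st(L)"
```

```text
t 10.18 tcp [577.9578 195.6545 364.4414] approach [ 0.002   0.0007 -1.    ] jaw yaw 30.050261446326942 F [-2.7385 -2.0841  5.5871] M [-0.3503  0.6888  0.0863] w 0.5891064064843268 
q [-0.191   0.8277 -0.405   1.3955  0.3551  0.9883 -0.1494]
dxy cm [-0.0496  0.0423]
tilt rotvec [-0.0007  0.002   0.    ]
```

Call:
arm_command(
  motion=[
    [[-0.03,0.03,-0.04,-0.001,0.002,-0.1,5.0],[0,0,-0.04,0,0,-0.1,5.0],[0,0,-0.04,0,0,-0.1,5.0],[0,0,-0.04,0,0,-0.1,5.0]],
  ],
)

```text
t: 10.52
tcp_pos: [0.5777, 0.1958, 0.3644]
tcp_rot: [0.706, 0.037, -0.036, -0.706]
ft_force: [-1.6, -2.1, 6.1]
gripper_width: 0.582
```

```bash
python3 -c "
from h import *
st(L)"
```

```text
t 10.52 tcp [577.6896 195.7748 364.4094] approach [ 0.0021 -0.0006 -1.    ] jaw yaw 5.935761560304203 F [-1.5682 -2.0953  6.1496] M [-0.4618  0.6545  0.032 ] w 0.5817865724060208 
q [-0.2457  0.8157 -0.2861  1.3983  0.2549  0.9621 -0.4885]
dxy cm [-0.024   0.0528]
tilt rotvec [0.0006 0.0021 0.    ]
```

Call:
arm_command(
  motion=[
    [[-0.02,0.03,-0.04,0.001,0.002,-0.1,5.0],[0,0,-0.04,0,0,-0.1,5.0],[0,0,-0.04,0,0,-0.1,5.0],[0,0,-0.04,0,0,-0.08,5.0]],
  ],
)

```text
t: 10.85
tcp_pos: [0.5775, 0.1959, 0.3644]
tcp_rot: [-0.699, 0.104, -0.106, 0.699]
ft_force: [-2.1, -2.0, 5.9]
gripper_width: 0.588
```

```bash
python3 -c "
from h import *
st(L)"
```

```text
t 10.85 tcp [577.5108 195.8998 364.3956] approach [ 0.0023  0.     -1.    ] jaw yaw -17.050111551697068 F [-2.091  -2.025   5.8756] M [-0.3782  0.6735  0.0315] w 0.5879950659358903 
q [-0.2989  0.8087 -0.1718  1.4012  0.1546  0.9427 -0.8067]
dxy cm [-0.0103  0.0293]
tilt rotvec [-0.      0.0023  0.    ]
```

Call:
arm_command(
  motion=[
    [[0,0.03,-0.03,0.001,0.002,-0.06,5.0]],
  ],
)

```text
t: 10.93
tcp_pos: [0.5776, 0.196, 0.3645]
tcp_rot: [-0.695, 0.127, -0.128, 0.696]
ft_force: [0.8, -5.3, 4.4]
gripper_width: 0.581
```

```bash
python3 -c "
from h import *
st(L)"
```

```text
t 10.93 tcp [577.592  195.9516 364.5167] approach [ 0.0012  0.0004 -1.    ] jaw yaw -20.76686105914101 F [ 0.7548 -5.3055  4.4224] M [-1.0049 -0.2481  0.097 ] w 0.5814514489552625 
q [-0.3073  0.8082 -0.1536  1.4005  0.1373  0.9421 -0.8573]
dxy cm [0.0006 0.0174]
tilt rotvec [-0.0004  0.0012  0.    ]
```

Call:
arm_command(
  motion=[
    [[0,0.03,-0.03,0,0.001,-0.05,5.0],[0,0,-0.03,0,0,-0.04,5.0]],
  ],
)

```text
t: 11.1
tcp_pos: [0.5777, 0.1958, 0.3646]
tcp_rot: [0.689, -0.161, 0.161, -0.688]
ft_force: [-2.6, -2.1, 4.3]
gripper_width: 0.586
```

```bash
python3 -c "
from h import *
st(L)"
```

```text
t 11.1 tcp [577.6671 195.79   364.5971] approach [ 0.001  -0.0006 -1.    ] jaw yaw -26.31984766359656 F [-2.5976 -2.1434  4.3311] M [-0.3665  0.5982  0.4131] w 0.5860471308412352 
q [-0.3206  0.8074 -0.1251  1.4005  0.113   0.9399 -0.9335]
dxy cm [-0.0041  0.0505]
tilt rotvec [0.0006 0.001  0.    ]
```

Call:
arm_command(
  motion=[
    [[0,0.02,-0.03,0,0.001,-0.03,5.0]],
  ],
)

```text
t: 11.18
tcp_pos: [0.5777, 0.1959, 0.3646]
tcp_rot: [0.686, -0.172, 0.172, -0.686]
ft_force: [0.0, -2.2, 4.2]
gripper_width: 0.582
```

```bash
python3 -c "
from h import *
st(L)"
```

```text
t 11.18 tcp [577.6721 195.8721 364.6164] approach [ 0.0006 -0.0011 -1.    ] jaw yaw -28.126302411173672 F [ 0.0405 -2.2063  4.2353] M [-0.5357  0.0681  1.7288] w 0.5820094625099028 
q [-0.3252  0.8074 -0.1158  1.4002  0.1051  0.9399 -0.9585]
dxy cm [0.0033 0.0513]
tilt rotvec [0.0011 0.0006 0.    ]
```

At the stop (1.73 N·m). I'll unwind, withdraw, and back away for the check.

Call:
arm_command(
  motion=[
    [[0,0,0,0,0,0.08,5.0],[0,0,0.1,0,0,0.06,5.0],[0,0,0.1,0,0,0,5.0],[0,0,0.8,0,0,0,5.0],[0,0,1.2,0,0,0,5.0],[0,0,1.5,0,0,0,5.0],[0,0,2.0,0,0,0,5.0],[0,0,2.0,0,0,0,5.0],[-0.5,-1.5,1.5,0,0,0,5.0],[-1.0,-2.5,0.5,0,0,0,5.0],[-1.0,-3.0,0,0,0,0,5.0],[-1.0,-3.0,0,0,0,0,5.0],[-1.0,-3.0,0,0,0,0,5.0],[-1.0,-3.0,0,0,0,0,5.0],[-1.0,-3.0,0,0,0,0,5.0],[-1.0,-3.0,0,0,0,0,5.0],[-1.0,-3.0,0,0,0,0,5.0],[-1.0,-3.0,0,0,0,0,5.0]],
  ],
)

```text
t: 12.68
tcp_pos: [0.4752, -0.0882, 0.4745]
tcp_rot: [-0.693, 0.128, -0.132, 0.697]
ft_force: [1.4, -0.9, 0.7]
gripper_width: 0.582
```

Call:
arm_command(
  motion=[
    [[-1.0,-3.0,0,0,0,0,5.0],[-1.0,-3.0,0,0,0,0,5.0],[-1.0,-3.0,0,0,0,0,5.0],[-1.0,-3.0,0,0,0,0,5.0],[0,-1.0,0,0,0,0,5.0],[0,0,0,0,0,0,5.0],[0,0,0,0,0,0,5.0]],
  ],
)

```text
t: 13.27
tcp_pos: [0.429, -0.2296, 0.4788]
tcp_rot: [-0.692, 0.135, -0.142, 0.695]
ft_force: [0.0, 0.7, -0.8]
gripper_width: 0.587
```

Run:
```python
from h import *
st(R)
for c in ("side","top"):
    im,d=ctrl.get_image(c);cv2.imwrite(f"pics/{c}8.png",im);np.save(f"{c}8.npy",d)
    print(c,"L",slot(im,c,L),"R",slot(im,c,R))
    if c=="side":
        P=cloud(c,d);q=P[...,:2]-[.634,.071];a=np.radians(-16.1);ex=np.array([np.cos(a),np.sin(a)]);ey=np.array([-ex[1],ex[0]]);X=q@ex;Y=q@ey;Z=P[...,2]
        for x0,x1 in((-.145,-.135),(.03,.06)):
            for y0,y1 in((-.18,-.16),(-.03,.03),(.16,.18)):
                m=(X>x0)&(X<x1)&(Y>y0)&(Y<y1)&(Z>.19)&(Z<.24);print(x0,y0,np.median(Z[m])*1000)
```

```text
t 13.27 tcp [ 429.0101 -229.5612  478.7882] approach [ 0.0106  0.0021 -0.9999] jaw yaw -22.520282710153733 F [ 0.046   0.6862 -0.8168] M [-0.0379  0.0579  0.0362] w 0.5870684040849838 
q [ 0.5395  0.4866 -0.1882  1.6666  0.098   0.9888 -0.0735]
dxy cm [ 8.868  22.3713]
tilt rotvec [-0.0021  0.0106  0.    ]
side L (np.float32(-15.089031), array([0.5772, 0.1998], dtype=float32), 149) R (np.float32(-15.596768), array([ 0.5198, -0.0007], dtype=float32), 94)
-0.145 -0.18 208.34757888250155
-0.145 -0.03 207.9398829464888
-0.145 0.16 207.21486165309733
0.03 -0.18 206.5666734499767
0.03 -0.03 206.92230247969934
0.03 0.16 206.2430574484133
top L (np.float32(-15.514342), array([0.578 , 0.1967], dtype=float32), 307) R (np.float32(-15.98574), array([ 0.5197, -0.005 ], dtype=float32), 315)
```

View pics/top8.png

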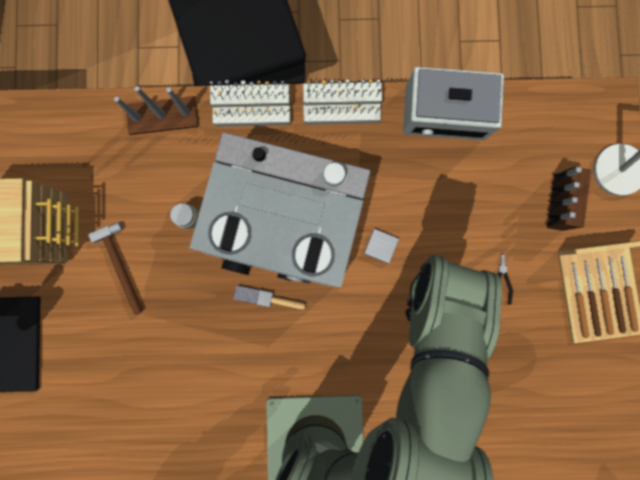

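View pics/side8.png

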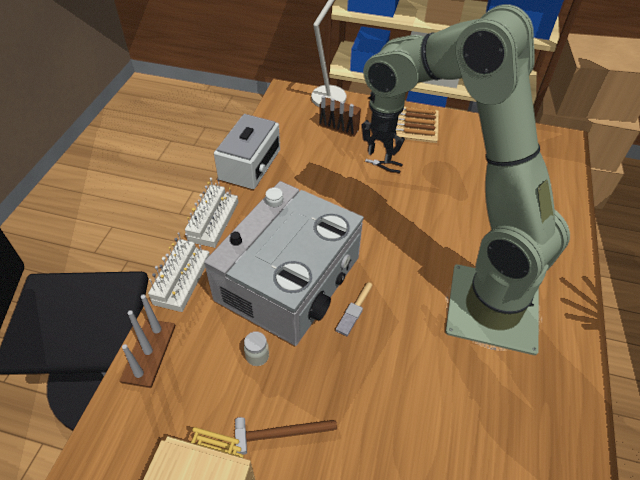

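Both views show the two slots in line with their white marks at (230,232) and (313,255) in the top picture. The front edge of the lid is at deck height, and the tools and jars are where they were. I'll hand in now.

```bash
python3 -c "
from h import *
print(ctrl.sign_off())"
```

```text
the job is handed in; nothing more can be done
None
```

Both fasteners are turned clockwise to their stops and the lid is locked shut, but one press exceeded the 120 N wrist-force limit, so the attempt may be judged failed.

- **Force limit exceeded:** while first pressing the lid shut over the right fastener, I commanded a 5 mm press after the lid was already nearly closed. The wrist force read 143 N at t = 4.42 s. I relaxed it on the next row. The readings I took after that stayed at or below about 12 N, and nothing visible was damaged or moved.
- **Order of work:** I did the right fastener first, then the left. Each time I set the fingertips in the slot, pressed lightly and turned until the torque jumped (1.26 N·m right, 1.73 N·m left). I then turned back a little to free the fingers and withdrew straight up.
- **Slot angles:** the last top view put the slots at -15.5° (left) and -16.0° (right), and the side view at -15.1° and -15.6°. The extractor's x axis is at -16.1°. I put the 0.1 to 1.0° differences down to noise in the fit.
- **Lid:** its front edge read 207 to 208 mm high, which matches shut, and it stayed there after the arm left.
- **Other objects:** the tin, loupe, brush, jar, bench block and hammer look unmoved in both final pictures. The pliers are partly hidden behind the arm, but what shows looks unmoved.
- **Time:** about 13.4 s of the 51 s allowed.

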